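Load the amber reference block and clamp the photometer arm down

TASK

Get the photometer ready for its calibration check: set the amber (orange) reference block flat inside the black framed seat on top of the white photometer, and let go of it. Then swing the photometer's raised arm over and all the way down onto its stop, closing it above the block.

Things in the scene. Friction and masses are not known exactly. Their poses are not given: they have to be found in the camera images.
- block_amber: Orange reference block, a bar 30 (its x) by 50 (its y) by 28 mm high, about 90 g, dark round window in the middle of its top. Origin: centre of its underside; z up. Same after half a turn. A blue and a green block of the same shape stand near, at least 45 mm free around each. Grasp it across its 30 mm.
- seat (a point): Middle of the seat floor, 70 mm above the bench, on the photometer, a white fixed box 150 (x) by 220 (y) by 70 mm high, placed and turned differently each time. Black frame: 6 mm high, 4 thick, inside 46 (x) by 66 (y), so the block has 8 mm to spare all round, its 50 mm side along y, either way round. Axes: z up, y from the seat to the arm's hinge, x along the hinge axis.
- clamp_hinge (a point): Point on the arm's hinge axis, mid-width of the arm: 95 mm from the seat's middle along the seat's +y, 40 mm above the seat floor. It does not move; axes as for the seat, the hinge axis along x. Two metal cheeks around it, 48 (x) by 28 mm (y), rise 8 mm above the axis. The deck ends 60 mm beyond it (+y).
- clamp (a joint): Angle of the aluminium arm, rad. 0: closed, level on its stop, along -y from the hinge over the seat; pi/2 upright; starts at 1.7 to 2.0, leaning back away from the seat. Bar 26 mm wide (x), 12 thick, centred on the hinge axis, reaching 130 mm from it. A stiff hinge holds it where it is left: push it all the way, 1 to 2 N near its end. Closed, its foot (3 mm, below) clears a seated block by 3 mm.
Mind the look-alikes: they are no part of the job. Of the things that look like the block_amber, take the one that is farthest from the robot's base at the start.

How it is judged:
On the way:
1. the amber block lies flat inside the framed seat, let go of, the arm not yet closed (z of block_amber in the frame of seat between -0.004 and 0.004 m and horizontal distance between block_amber and seat below 0.014 m and angle between block_amber's own z axis and vertical below 0.1 rad and contact force between the fingers and block_amber below 0.1 N and value of joint clamp above 0.5 rad), for 0.2 s.
At the end, for the whole second after the job is handed in: The amber block lies flat (within 0.1 rad and 4 mm in height) and at rest inside the seat's frame, its middle within 14 mm of the seat's middle, and the arm is down on its stop, within 0.1 rad of closed, and at rest (z of block_amber in the frame of seat between -0.004 and 0.004 m and horizontal distance between block_amber and seat below 0.014 m and angle between block_amber's own z axis and vertical below 0.1 rad and linear speed of block_amber below 0.02 m/s and value of joint clamp below 0.1 rad and velocity of joint clamp below 0.05 rad/s); the robot touches nothing.
It also fails if it takes over 53 s, if anything falls off the work surface, if the arm or the gripper's body presses on something with over 40 N, if the wrist force passes 120 N, or if a joint passes its speed limit or range.

ROBOT

A 6-joint arm with a two-finger parallel gripper is mounted at the origin on the work surface. World frame = base frame: x ahead of the robot, y to its left, z up, the work surface at z = 0. Lengths are in m, angles in rad, forces in N, time in s.
With the tool pointing down it reaches from about 0.3 to 0.875 m from the base axis. Payload 6.4 kg.
Tool frame: the origin (TCP) lies midway between the tips of the shut fingers; the grasp point (between the pads) lies 19 mm behind it (ctrl.tcp_to_grasp is the distance from the TCP to the grasp point, in m); z points along the fingers, y is the direction in which the jaws open and shut (so a half turn about z gives the same grasp; the last joint's range is limited). The gripper opens to 85 mm and grips with 20 to 120 N. Pads are 22 mm wide; open, the fingers measure 114 mm over their backs; the gripper's body (76 mm by 85 mm) begins 54 mm behind the grasp point. The pads swing forward as they close: fully open they stand 13 mm farther back than shut.
Start: joints at [0.903, 0.181, 1.607, -0, 1.354, -0.206], TCP at [0.256, 0.515, 0.231] pointing down, gripper open.
Joint ranges: [-2.99, 2.99], [-0.89, 2.07], [0.3, 2.58], [-1.14, 4.28], [0, 2.63], [-3.12, 3.12]. Speed limits (rad/s): [2.57, 2.57, 3.01, 3.14, 3.14, 3.14].

INTERFACE

Orientations are given as a unit quaternion [w, x, y, z].
In Python, from bench import monitor, imaging, order, spotter, ctrl gives the robot as it stands.
- The arm moves only by the shell command python3 -m pendant 'ROWS'. ROWS is JSON, a list that holds one entry, the list of rows, each a list of 5 numbers: the shift along the world's x, y, z in mm, then the turn about the world's z in degrees, then the finger opening in mm, from 0 to 85.4. A call has 1 to 8 rows; each row shifts and turns the commanded pose from where the row before left it; what a row does not reach is not made up. A row lasts 1/8 s, in which the tool goes at most 62.5 mm and 10.7 degrees, less where a joint would pass 70% of its speed; a pose out of reach is approached as far as the arm can. A call with a gripper value outside its range is refused whole. The fingers move at their own pace and stop on an object; the grip force is fixed at half the most. Time passes only in rows, so rows that do not move let the fingers close. It gives the time, the measured TCP pose, the force and the opening at its end, in the units of the state.
- monitor.get_obs(): the state, without advancing time (a new reading comes with each control period).
- imaging.camera(name): name is "scene" or "top"; returns a dict with "img" (384x512x3 uint8, red, green, blue), "vfov" (degrees; the focal length in pixels is half the picture's height over the tangent of half this angle, whatever the lens; pixels are square), "cx", "cy" (the principal point, pixels), "origin" and "orientation" of the camera in the world. Camera axes: x right, y down, z forward; pixel columns grow to the right and rows downward; lengths in m; the calibration is good to about 2 mm. A picture is of the moment at which its call begins. There is no depth.
- order.hand_in(): hands the job in, once; it reports no verdict.
Trained networks look in the newest picture that a camera, given by its name, has taken for a name from the list of things; names that differ only in an ending like _2 or _b are one class to them, and where a whole thing is asked for, a point or a joint stands for the part that bears it (a point fixed in the world has none). Each returns a list of dicts, best first, with "confidence" (0 to 1); they miss things now and then, are a little off and sometimes report something else, mostly with a low value. They report only what shows in the picture. A call takes as long as a camera call. They do not tell look-alikes from the thing itself.
- spotter.recognise(camera, thing): "at" ([x, y, z] in m, in the coordinates of the camera as it stood for that picture, good to about 4 mm: the middle of the surface that is visible of it).
- spotter.tip_of(camera, thing): "at" ([x, y, z] in m, in the coordinates of the camera as it stood for that picture, good to about 4 mm: a listed point, or the origin of a listed thing).
The state is a dict: "time_s": time; "q": joint angles; "dq": joint speeds; "joint_efforts": joint torques, N m; "eef_pos": TCP position; "eef_rot": TCP orientation; "wrist_force": force on the tool from outside, world axes, zero at the start; "torque": the same for the moment, N m; "opening": opening from 0.0 (shut) to 1.0 (fully open).
Only numpy, scipy, OpenCV 4.12 (cv2) and the standard library are available. Lean on these libraries where they do the work, as an engineer would, in place of code of your own. Each camera call takes 0.05 s, during which the arm holds its last target. There are 200 camera calls.

## Working session

There is one attempt and no reset: what is moved stays moved. The work goes in short steps, Python scripts to look and compute and a shell command to move; the robot and the scene stay as the last step left them, time stands still between calls to the robot, and variables do not carry over. Pictures are saved under pics/ and viewed, about 8 in all and at most 12, crops included, and the job is handed in when it is done.

```bash
mkdir -p pics; cat > h.py <<'E'
import numpy as np, cv2
from scipy.spatial.transform import Rotation as R
from bench import monitor, imaging, order, spotter, ctrl
def rot(c):
    o=c["orientation"]; return R.from_quat([o[1],o[2],o[3],o[0]])
def world(c,p): return rot(c).apply(p)+np.array(c["origin"])
def f(c): return c["img"].shape[0]/2/np.tan(np.radians(c["vfov"])/2)
def pix(c,w):
    p=rot(c).inv().apply(np.array(w)-np.array(c["origin"])); return p[:2]/p[2]*f(c)+[c["cx"],c["cy"]]
def ray(c,uv,z):
    d=rot(c).apply([(uv[0]-c["cx"])/f(c),(uv[1]-c["cy"])/f(c),1]); o=np.array(c["origin"]); return o+d*(z-o[2])/d[2]
def save(n,img): cv2.imwrite("pics/"+n,cv2.cvtColor(img,cv2.COLOR_RGB2BGR))
E
python3 - <<'E'
from h import *
np.set_printoptions(precision=4,suppress=True)
ims=[]
for n in("scene","top"):
    c=imaging.camera(n); ims.append(c["img"]); print(n,c["origin"],c["vfov"],c["cx"],c["cy"],{k:c[k] for k in c if k not in("img",)}["orientation"])
    save(n+"0.png",c["img"])
    for fn,t in(("tip_of","block_amber"),("recognise","block_amber"),("tip_of","seat"),("tip_of","clamp_hinge"),("recognise","clamp")):
        for d in getattr(spotter,fn)(n,t):
            w=world(c,d["at"]); print(fn,t,round(d["confidence"],2),w,pix(c,w))
o=monitor.get_obs(); print(o["time_s"],o["eef_pos"],o["eef_rot"],o["opening"],ctrl.tcp_to_grasp)
E
```

```text
scene [0.7981 0.2276 0.8468] 50.901535847020796 253.76813481102027 191.56503209454556 [-0.1099  0.3915  0.8832 -0.2337]
tip_of block_amber 0.85 [ 0.3614 -0.1828  0.    ] [245.1729 153.707 ]
tip_of block_amber 0.69 [ 0.4439 -0.224  -0.002 ] [210.9929 164.9   ]
tip_of block_amber 0.52 [ 0.4155 -0.1095 -0.0003] [252.2581 183.6883]
recognise block_amber 0.78 [ 0.4197 -0.1033  0.0294] [253.0952 179.8727]
recognise block_amber 0.77 [ 0.4479 -0.2176  0.0265] [210.7478 160.912 ]
recognise block_amber 0.72 [ 0.3683 -0.1776  0.0253] [244.7888 150.677 ]
tip_of seat 0.71 [0.5721 0.0459 0.0684] [257.5606 259.2874]
recognise clamp 0.61 [0.5534 0.1705 0.1825] [320.7515 274.648 ]
top [ 0.2882 -0.064   1.1521] 48.09959278143549 258.95946513509625 194.68332533703497 [-0.0678  0.7072 -0.702   0.0499]
tip_of block_amber 0.55 [ 0.4117 -0.1069 -0.0053] [285.805  220.8614]
tip_of block_amber 0.5 [ 0.4455 -0.2242 -0.0022] [329.3975 208.5558]
recognise block_amber 0.78 [ 0.4429 -0.2179  0.0274] [328.5715 208.0044]
recognise block_amber 0.64 [ 0.3593 -0.1844  0.0268] [316.1442 239.8231]
recognise block_amber 0.53 [ 0.4151 -0.105   0.0222] [285.4838 218.4755]
tip_of seat 0.88 [0.5737 0.0497 0.0672] [226.5326 155.4945]
tip_of clamp_hinge 0.77 [0.5555 0.1402 0.1099] [188.6123 158.0916]
tip_of clamp_hinge 0.46 [0.5726 0.0489 0.0672] [226.8342 155.9102]
0.6 [0.2562 0.5148 0.2313] [0.     0.2288 0.9735 0.    ] 1.0004933848900441 0.0187
```

View pics/scene0.png

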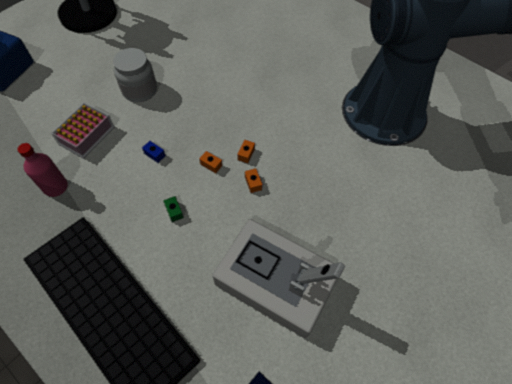

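View pics/top0.png

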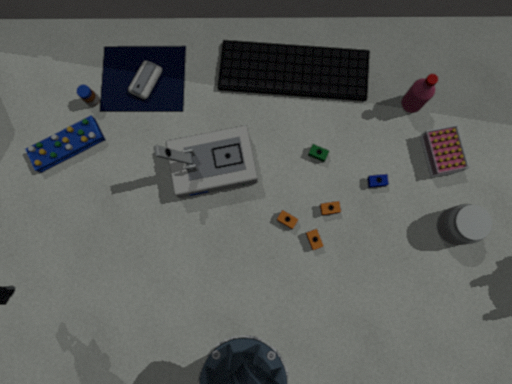

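Scene picture: three orange blocks at scene px (211,161), (245,151), (253,180), which are top px (330,208), (315,239), (287,220). They lie about 0.50, 0.40 and 0.43 m from the base. The farthest is scene (211,161) / top (330,208). The blue and green blocks are not candidates. The photometer seat is at top px (227,155), with its arm leaning left at about (175,155). Next I take precise poses and a close crop.

```bash
cat > m.py <<'E'
from h import *
from scipy.optimize import minimize
np.set_printoptions(precision=4,suppress=True)
def box(x,y,a,lx,ly,z0,z1):
    c,s=np.cos(a),np.sin(a)
    return [[x+c*u-s*v,y+s*u+c*v,z] for z in(z0,z1) for u in(-lx/2,lx/2) for v in(-ly/2,ly/2)]
def orange(c):
    h=cv2.cvtColor(c["img"],cv2.COLOR_RGB2HSV); return ((h[...,0]>5)&(h[...,0]<22)&(h[...,1]>150)&(h[...,2]>70)).astype(np.uint8)
def fit(cams,masks,x0,lx,ly,z0,z1):
    "maximise hull-mask IoU over pose"
    K=8
    P=[]
    for c,m in zip(cams,masks):
        u,v=pix(c,[x0[0],x0[1],z1]).astype(int)
        r=45; mm=m[v-r:v+r,u-r:u+r]; P.append((c,cv2.resize(mm*255,None,fx=K,fy=K,interpolation=cv2.INTER_LINEAR)>127,u-r,v-r))
    def cost(p):
        t=0
        for c,m,u0,v0 in P:
            q=np.array([(pix(c,w)-[u0,v0]+.5)*K-.5 for w in box(*p,lx,ly,z0,z1)],np.float32)
            a=np.zeros(m.shape,np.uint8); cv2.fillConvexPoly(a,cv2.convexHull(np.round(q).astype(np.int32)),1)
            t-=(m&(a>0)).sum()/(m|(a>0)).sum()
        return t
    best=min((minimize(cost,[*x0,a],method="Nelder-Mead",options=dict(initial_simplex=[[*x0,a],[x0[0]+.008,x0[1],a],[x0[0],x0[1]+.008,a],[*x0,a+.25]])) for a in np.arange(0,np.pi,np.pi/6)),key=lambda r:r.fun)
    return best.x,best.fun/len(P)
def comp(m,uv,r=4):
    n,l=cv2.connectedComponents(m); u,v=np.round(uv).astype(int)
    w=l[v-r:v+r+1,u-r:u+r+1]; w=w[w>0]
    k=np.bincount(w).argmax(); o=(l==k).astype(np.uint8)
    ct,_=cv2.findContours(o,cv2.RETR_EXTERNAL,cv2.CHAIN_APPROX_NONE); return cv2.fillPoly(o,ct,1)
def dark(c): return (c["img"].max(2)<50).astype(np.uint8)
E
python3 - <<'E'
from m import *
cs=[imaging.camera(n) for n in("scene","top")]
x=[.445,-.221]
ms=[comp(orange(c),pix(c,[*x,.028])) for c in cs]
print([m.sum() for m in ms])
for i in([0,1],[0],[1]): print("block",*fit([cs[k] for k in i],[ms[k] for k in i],x,.03,.05,0,.028))
s=[.573,.048]
ms=[comp(dark(c),pix(c,[*s,.07])+d,14) for c,d in zip(cs,([0,0],[0,0]))]
print([m.sum() for m in ms])
for i in([0,1],[0],[1]): print("seat",*fit([cs[k] for k in i],[ms[k] for k in i],s,.054,.074,.0755,.076))
t=[]
for c,w in((cs[0],x),(cs[1],x),(cs[0],s),(cs[1],s)):
    u,v=pix(c,[*w,.05]).astype(int); r=48; t.append(cv2.resize(c["img"][v-r:v+r,u-r:u+r],(290,290),interpolation=cv2.INTER_CUBIC))
save("crop1.png",np.vstack([np.hstack(t[:2]),np.hstack(t[2:])]))
E
```

```text
[np.uint64(204), np.uint64(193)]
block [ 0.445  -0.2231  0.2426] -0.6674130311047798
block [ 0.4405 -0.2297  3.0174] -0.6007062212516843
block [ 0.4448 -0.2238  0.2585] -0.76232601299103
[np.uint64(986), np.uint64(587)]
seat [0.5728 0.0482 3.3422] -0.9543034062301979
seat [0.5734 0.0486 0.2026] -0.9652625085024598
seat [0.5721 0.0478 0.2095] -0.9632086064182573
```

View pics/crop1.png

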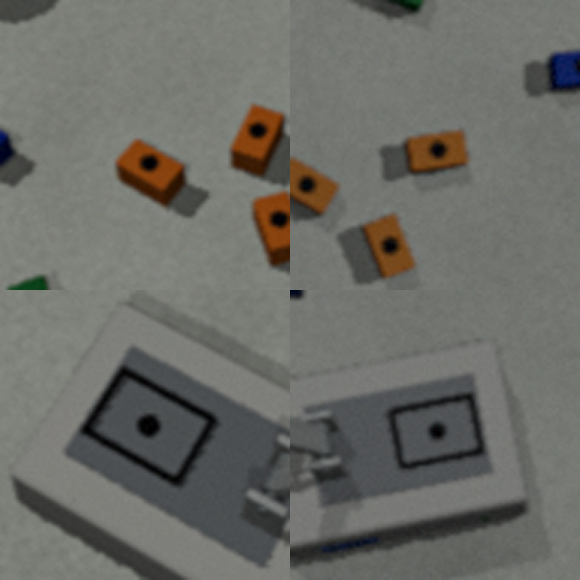

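The crops show the chosen block as a single orange block with a dark window, its neighbours clear of it. The seat frame is empty and clean, and its fit is good. The block mask is too tight, so I loosen it.

```bash
python3 - <<'E'
from m import *
cs=[imaging.camera(n) for n in("scene","top")]
x=[.445,-.221]
def om(c):
    i=c["img"].astype(int); return ((i[...,0]-i[...,2]>40)).astype(np.uint8)
ms=[comp(om(c),pix(c,[*x,.028])) for c in cs]
print([m.sum() for m in ms])
for i in([0,1],[0],[1]): print("block",*fit([cs[k] for k in i],[ms[k] for k in i],x,.03,.05,0,.028))
for c in cs:
  for w in([.445,-.224],): print(pix(c,[*w,.028]))
  u,v=pix(c,[*x,.028]).astype(int); g=c["img"][v-8:v+8,u-8:u+8].max(2).astype(float); 
  yy,xx=np.mgrid[v-8:v+8,u-8:u+8]; k=np.clip(100-g,0,None)*(np.hypot(yy-v,xx-u)<6); print("window",ray(c,[(k*xx).sum()/k.sum(),(k*yy).sum()/k.sum()],.028))
E
```

```text
[np.uint64(294), np.uint64(218)]
block [ 0.445  -0.2237  3.2832] -0.8407309736967472
block [ 0.444  -0.2243  0.0642] -0.8446715591373644
block [ 0.4459 -0.2241  0.1832] -0.8547486033519553
[209.6911 158.3966]
window [ 0.445  -0.2231  0.028 ]
[330.9153 207.1831]
window [ 0.4451 -0.2231  0.028 ]
```

Chosen block pose: (0.445, -0.2235), yaw about 8° (the jaws will align it). Seat: (0.573, 0.048), yaw 11.6°. Jaw direction is now 63.5°, so I turn it -55.5°.

```bash
python3 -m pendant '[[[14,-55,0,-7,60],[14,-55,0,-7,60],[14,-55,0,-7,60],[14,-55,0,-7,60],[14,-55,0,-7,60],[14,-55,0,-7,60],[14,-55,0,-7,60],[14,-55,0,-6.5,60]]]'; python3 -m pendant '[[[14,-55,0,0,60],[14,-55,0,0,60],[14,-55,0,0,60],[14,-55,0,0,60],[14,-55,0,0,60],[7,-23,0,0,60],[0,0,0,0,60],[0,0,0,0,60]]]'
```

```text
time_s: 1.8
eef_pos: [0.3685, 0.073, 0.2318]
eef_rot: [0.001, 0.657, 0.754, 0.001]
wrist_force: [0.4, 0.2, -1.0]
opening: 0.706
time_s: 2.8
eef_pos: [0.4449, -0.2223, 0.2311]
eef_rot: [-0.0, 0.656, 0.755, 0.0]
wrist_force: [-0.5, 1.1, 0.2]
opening: 0.702
```

```bash
python3 -m pendant '[[[0,-1,-45,0,60],[0,0,-45,0,60],[0,0,-45,0,60],[0,0,-40,0,60],[0,0,-30,0,60],[0,0,-18,0,60],[0,0,0,0,60],[0,0,0,0,60]]]'; python3 -m pendant '[[[0,0,0,0,15],[0,0,0,0,15],[0,0,0,0,15],[0,0,0,0,15],[0,0,0,0,15]]]'
```

```text
time_s: 3.8
eef_pos: [0.4458, -0.2239, 0.0093]
eef_rot: [0.001, 0.655, 0.755, 0.0]
wrist_force: [0.2, 0.4, 0.6]
opening: 0.702
time_s: 4.42
eef_pos: [0.4461, -0.2248, 0.0095]
eef_rot: [0.001, 0.656, 0.755, 0.0]
wrist_force: [-1.0, 2.0, 6.7]
opening: 0.336
```

```bash
python3 -m pendant '[[[0,0,30,0,15],[0,0,50,0,15],[0,0,60,0,15],[20,43,0,0.9,15],[20,43,0,0.9,15],[20,43,0,0.9,15],[20,43,0,0.9,15],[20,43,0,0,15]]]'; python3 -m pendant '[[[20,43,0,0,15],[7,15,0,0,15],[0,0,0,0,15],[0,0,0,0,15]]]'; python3 - <<'E'
from m import *
o=monitor.get_obs(); print(o["eef_pos"],o["eef_rot"])
t=[]
for n in("scene","top"):
    c=imaging.camera(n); w=o["eef_pos"]; u,v=pix(c,w).astype(int); r=60
    t.append(cv2.resize(c["img"][v-r:v+r,u-r:u+r],(390,390),interpolation=cv2.INTER_CUBIC))
    print(u-r,v-r,[world(c,d["at"]) for d in spotter.tip_of(n,"block_amber")])
save("held.png",np.hstack(t))
E
```

```text
time_s: 5.42
eef_pos: [0.5456, -0.0078, 0.1486]
eef_rot: [0.0, 0.632, 0.775, 0.0]
wrist_force: [0.3, -0.6, -0.3]
opening: 0.336
time_s: 5.92
eef_pos: [0.5717, 0.0476, 0.1481]
eef_rot: [-0.0, 0.632, 0.775, -0.0]
wrist_force: [-0.8, 0.6, -1.2]
opening: 0.336
[0.5717 0.0476 0.1481] [-0.0001  0.6321  0.7749 -0.0004]
199 184 [array([0.5694, 0.0466, 0.1384])]
164 87 [array([ 0.4128, -0.1092, -0.0055]), array([ 0.3622, -0.1829,  0.0004]), array([0.5693, 0.0491, 0.1372])]
```

View pics/held.png

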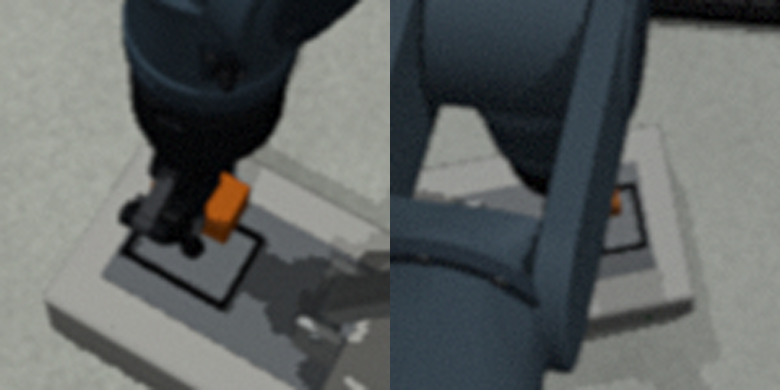

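The block is held level under the gripper, its underside about 10 mm below the TCP as expected, and it is over the seat. I lower it until it nearly touches, then check.

```bash
python3 -m pendant '[[[1,1,-25,0,15],[0,0,-20,0,15],[0,0,-15,0,15],[0,0,-6,0,15],[0,0,0,0,15],[0,0,0,0,15]]]'
```

```text
time_s: 6.88
eef_pos: [0.5738, 0.0497, 0.0831]
eef_rot: [0.001, 0.632, 0.775, 0.0]
wrist_force: [0.7, -0.6, -0.5]
opening: 0.337
```

```bash
python3 -m pendant '[[[-1,-1,-2,0,15],[0,0,-1,0,15],[0,0,0,0,15],[0,0,0,0,50],[0,0,0,0,50],[0,0,0,0,50],[0,0,0,0,50]]]'; python3 -m pendant '[[[0,0,20,0,60],[0,0,40,0,60],[0,0,60,0,60],[0,0,60,0,60],[0,0,20,0,60],[0,0,0,0,40],[0,0,0,0,20],[0,0,0,0,0]]]'; python3 -m pendant '[[[-10,50,0,0,0],[-10,50,0,0,0],[-10,50,0,0,0],[-10,45,0,0,0],[0,0,0,0,0],[0,0,0,0,0]]]'
python3 - <<'E'
from m import *
t=[]
for n in("scene","top"):
    c=imaging.camera(n); u,v=pix(c,[.56,.1,.1]).astype(int); r=75
    t.append(cv2.resize(c["img"][v-r:v+r,u-r:u+r],(390,390),interpolation=cv2.INTER_CUBIC))
    print([world(c,d["at"]) for d in spotter.tip_of(n,"block_amber")],[world(c,d["at"]) for d in spotter.recognise(n,"clamp")])
save("placed.png",np.hstack(t))
E
```

```text
time_s: 7.75
eef_pos: [0.5722, 0.0488, 0.0793]
eef_rot: [-0.0, 0.632, 0.775, -0.0]
wrist_force: [-0.3, 0.0, -0.3]
opening: 0.584
time_s: 8.75
eef_pos: [0.5712, 0.0489, 0.2771]
eef_rot: [-0.002, 0.632, 0.775, -0.001]
wrist_force: [-0.7, 0.1, -0.1]
opening: 0.065
time_s: 9.5
eef_pos: [0.5319, 0.2434, 0.2782]
eef_rot: [-0.0, 0.632, 0.775, -0.001]
wrist_force: [-0.2, -0.6, 0.1]
opening: -0.0
[array([0.5755, 0.0503, 0.0695]), array([ 0.3616, -0.18  ,  0.0004])] [array([0.5534, 0.1696, 0.186 ])]
[array([ 0.4126, -0.1041, -0.0034]), array([ 0.3595, -0.1844, -0.0008]), array([0.5723, 0.0489, 0.0696])] [array([0.5467, 0.1668, 0.1822]), array([0.5677, 0.0531, 0.0973])]
```

View pics/placed.png

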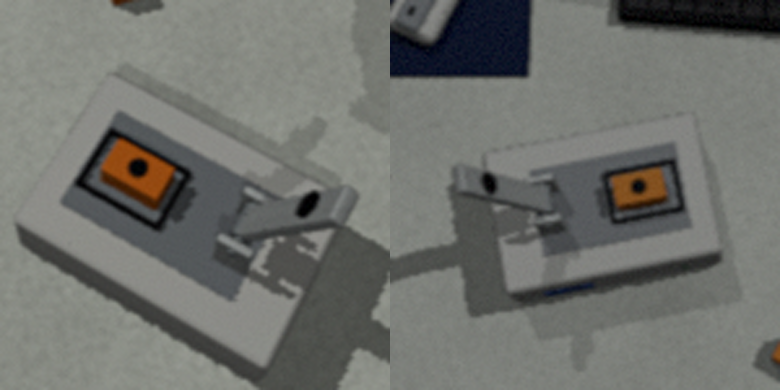

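The block lies flat inside the frame, and both cameras put its origin within 3 mm of the seat's middle and at z 0.070. The arm leans back at about 1.95 rad, and the shut fingers are behind it. Now I lower them and push along the arc.

```bash
python3 -m pendant '[[[0,0,-30,0,0],[0,0,-30,0,0],[0,0,-13,0,0],[4,-20,0,0,0],[4,-20,0,0,0],[3,-14,0,0,0],[3,-14,3,0,0],[3,-14,4,0,0]]]'; python3 -m pendant '[[[1,-4,3,0,0],[0,0,0,0,0]]]'
```

```text
time_s: 10.8
eef_pos: [0.5494, 0.1607, 0.2137]
eef_rot: [0.0, 0.632, 0.775, 0.0]
wrist_force: [-0.2, 2.0, -0.1]
opening: -0.001
time_s: 11.05
eef_pos: [0.5505, 0.1574, 0.2166]
eef_rot: [0.0, 0.632, 0.775, 0.0]
wrist_force: [-1.3, 0.0, -0.1]
opening: -0.0
```

```bash
python3 -m pendant '[[[3,-14,-1,0,0],[3,-14,-3,0,0],[3,-12,-4,0,0],[2,-12,-6,0,0],[2,-11,-7,0,0],[2,-11,-8,0,0],[2,-9,-9,0,0],[2,-8,-11,0,0]]]'; python3 -m pendant '[[[1,-6,-11,0,0],[1,-6,-12,0,0],[1,-3,-10,0,0],[0,-2,-10,0,0],[0,-1,-6,0,0],[0,0,0,0,0]]]'
```

```text
time_s: 12.05
eef_pos: [0.5692, 0.0661, 0.1666]
eef_rot: [-0.0, 0.632, 0.775, -0.0]
wrist_force: [-1.4, 0.2, 1.6]
opening: 0.003
time_s: 12.8
eef_pos: [0.5717, 0.0489, 0.1176]
eef_rot: [-0.001, 0.632, 0.775, -0.0]
wrist_force: [0.4, -0.7, -0.7]
opening: 0.002
```

```bash
python3 -m pendant '[[[0,0,-1,0,0],[0,0,-1,0,0],[0,0,0,0,0]]]';  python3 -m pendant '[[[0,0,-1,0,0],[0,0,0,0,0]]]'
```

```text
time_s: 13.18
eef_pos: [0.5723, 0.0488, 0.1165]
eef_rot: [0.0, 0.632, 0.775, 0.0]
wrist_force: [0.6, 0.2, -0.2]
opening: -0.002
time_s: 13.42
eef_pos: [0.5724, 0.0488, 0.116]
eef_rot: [0.0, 0.632, 0.775, 0.0]
wrist_force: [-2.1, -0.1, 5.6]
opening: -0.001
```

Force rises to 5.6 N at z = 0.116, which is the height for the arm on its stop. One more small press, then I lift off and look.

```bash
python3 -m pendant '[[[0,0,-1,0,0],[0,0,0,0,0],[0,0,20,0,0],[0,0,50,0,0],[0,0,50,0,0],[-10,50,20,0,0],[-10,50,0,0,0],[-10,50,0,0,0]]]'; python3 -m pendant '[[[-10,50,0,0,0],[-10,50,0,0,0],[0,0,0,0,0],[0,0,0,0,0]]]'
python3 - <<'E'
from m import *
t=[]
for n in("scene","top"):
    c=imaging.camera(n); u,v=pix(c,[.56,.1,.1]).astype(int); r=75
    t.append(cv2.resize(c["img"][v-r:v+r,u-r:u+r],(390,390),interpolation=cv2.INTER_CUBIC))
    e=.110; y=np.array([-.2012,.9796]); h=np.array([.5728,.0482])+.095*y
    print("expected closed arm tip px in crop",[(pix(c,[*(h-.13*y),z])-[u-r,v-r])*2.6 for z in(.116,.129)])
    print([world(c,d["at"]) for d in spotter.tip_of(n,"block_amber")],[world(c,d["at"]) for d in spotter.recognise(n,"clamp")])
save("closed.png",np.hstack(t))
E
```

```text
time_s: 14.42
eef_pos: [0.542, 0.2001, 0.2548]
eef_rot: [0.0, 0.632, 0.775, 0.0]
wrist_force: [0.3, 0.9, -0.7]
opening: 0.002
time_s: 14.92
eef_pos: [0.5221, 0.2985, 0.254]
eef_rot: [0.0, 0.632, 0.775, -0.0]
wrist_force: [0.8, -0.1, -1.4]
opening: 0.002
expected closed arm tip px in crop [array([ 93.8996, 135.0258]), array([ 93.6921, 128.1833])]
[array([ 0.415 , -0.1047,  0.0009]), array([0.5689, 0.0479, 0.068 ]), array([ 0.3616, -0.1831, -0.0013])] [array([0.5671, 0.0855, 0.1141])]
expected closed arm tip px in crop [array([283.3895, 171.934 ]), array([282.4245, 168.1897])]
[array([ 0.4119, -0.1063, -0.0056]), array([0.5724, 0.0539, 0.0694]), array([ 0.3597, -0.1862, -0.0021])] [array([0.5623, 0.0822, 0.115 ])]
```

View pics/closed.png

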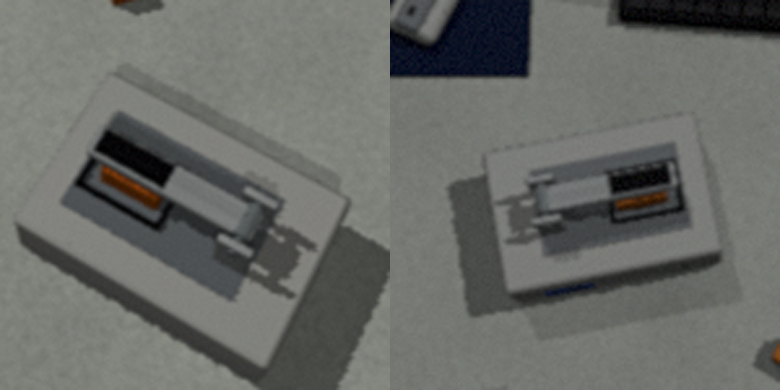

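The picture shows the arm lying level over the seated block, its tip at about crop px (95,145), where a closed arm should be. The amber block is visible under it inside the frame, and the robot is clear.

```bash
python3 -c "
from bench import order; print(order.hand_in())"
```

```text
the job is handed in; nothing more can be done
None
```

The amber block farthest from the base is in the photometer's seat, let go of, and the arm is closed over it. I handed the job in at about 15 s of the 53 s allowed; it reports no verdict.

- **Choice of block:** there were three orange blocks, about 0.50, 0.43 and 0.40 m from the base. I took the one at 0.50 m.
- **Block after release:** it lay flat inside the frame. Both cameras put its origin within about 4 mm of the seat's middle, at z about 0.070 m, with the arm still open.
- **Arm:** I pushed it over with the shut fingers. The force rose to 5.6 N at a TCP height of 0.116 m, where the top of the closed arm should be. The last picture shows it level over the block, and the networks put its surface at z about 0.1145 m.
- **Robot:** it stands clear of the photometer and touched nothing when I handed in.

**Disagreements:**
- The block's yaw came out between 0.06 and 0.24 rad depending on the camera, so I used about 0.14 and let the jaws align it.
- With the arm closed the block is half hidden. The two cameras then differed by about 6 mm on its middle, but both were still within about 6 mm of the seat's middle.

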